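# Shut the fossil box: fold the flap and tuck it under the lip

### The job

Shut the fossil's specimen box: with a fingertip or the outside of the fingers, push the upright pale-blue flap over until it lies flat on the box, then, keeping it pressed down, push it forward by its black thumb ledge so that its front tongue goes well beneath the orange retaining lip and stays there when you let go. Never take the flap between the fingers, and leave the fossil and the other things on the bench where they are.

Things in the scene. Friction and masses are not known exactly. Their poses are not given: they have to be found in the camera images.
- box: Grey open specimen box, fixed to the bench, rim 50 mm above it. Origin on the bench; the walls reach x = -80 to +92 mm and y = -62 to +62 mm in the box frame. Its +x points from the hinge side (nearer the robot) to the lip side. Dark steel ears, 58 mm high, stand outside the side walls at the hinge (x = -81 to -31 mm, |y| = 62 to 68 mm).
- flap (a joint): Hinge angle of the pale-blue flap, rad: 0 = flat on the box, 1.57 = upright, more = leaning back away from the lip; range 0 to 2.1, starts at 1.4 to 1.9. A weak spring lifts it: about 1.5 N down, 80 mm from the pin, keeps it flat; let go before it is tucked, it rises again to about 1 rad.
- flap_slide (a joint): How far flap and hinge pin have slid along the box's +x towards the lip, m: 0 to 0.026, starts at 0 to 0.004. Stiff: needs about 4 N, and stays where it is left. Fold the flap flat with the slide below 0.014; farther forward the tongue comes down on top of the lip.
- flap_edge (a point): Middle of the tongue's front edge, at half its thickness, 119 mm from the hinge pin. Its x points from the hinge to the edge along the flap, its z out of the outer face (up when flat).
- flap_ledge (a point): Foot of the black thumb ledge on the flap's outer face (top when flat), 79 mm from the hinge pin, middle of the width. The ledge is a wedge 60 mm wide: its steep face, 6 mm high, looks to the hinge, and it slopes down to nothing towards the tongue. Same axes as flap_edge.
- lip_edge (a point): Middle of the lower front edge of the fixed orange retaining lip, 69 mm along the box's +x and 58 mm above the bench; box axes. The lip is a plate 90 mm wide, 4 mm thick (58 to 62 mm high), reaching 23 mm from this edge along +x. The flat tongue (51 to 55 mm high) passes 3 mm beneath it; with the slide at 0.026 it reaches 11 mm under.
- fossil: Brown coiled fossil, 62 mm across, about 20 mm high, loose on the dark foam in the box (foam top 22 mm above the bench), below the rim. Origin under its centre.
- brush: Loose wooden-handled brush, about 170 mm long, lying beside the box. Leave alone.
- jar: Loose amber jar, 52 mm across, 60 mm high, standing beside the box. Leave alone.
- bottle: Loose white bottle, 48 mm across, 110 mm high, standing beside the box. Leave alone.
- plaster: Loose plaster block 50 x 60 x 40 mm, beside the box. Leave alone.
- flap_hinge (a point): Middle of the flap's hinge pin, which lies along the box's y at x = -65 mm + flap_slide, z = 53 mm. The flap is a rigid board 4 mm thick with the pin in its mid-plane: a panel 112 mm wide reaching 100 mm from the pin, then a tongue 60 mm wide reaching 119 mm. Axes of the box.

How it is judged:
By the outcome, as a careful person would: the job done as asked, in the order asked, and still so for the second after the job is handed in, with the robot touching nothing.
It also fails if it takes over 42 s, if anything falls off the work surface, if the arm or the gripper's body presses on something with over 40 N, if the wrist force passes 120 N, or if a joint passes its speed limit or range.

### The arm

A 7-joint arm with a two-finger parallel gripper is mounted at the origin on the work surface. World frame = base frame: x ahead of the robot, y to its left, z up, the work surface at z = 0. Lengths are in m, angles in rad, forces in N, time in s.
With the tool pointing down it reaches from about 0.425 to 0.875 m from the base axis. Payload 4.7 kg.
Tool frame: the origin (TCP) lies midway between the tips of the shut fingers; the grasp point (between the pads) lies 19 mm behind it (manip.hold_point_z is the distance from the TCP to the grasp point, in m); y points along the fingers, x is the direction in which the jaws open and shut, and the axes are right-handed (so a half turn about y gives the same grasp; the last joint's range is limited). The gripper opens to 85 mm and grips with 20 to 120 N. Pads are 22 mm wide; open, the fingers measure 114 mm over their backs; the gripper's body (76 mm by 85 mm) begins 54 mm behind the grasp point. The pads swing forward as they close: fully open they stand 13 mm farther back than shut.
Start: joints at [-1.314, 0.321, -0.07, 1.45, 0.023, 1.371, -0.057], TCP at [0.156, 0.631, 0.231] pointing down, gripper open.
Joint ranges: [-2.86, 2.86], [-0.3, 2.09], [-1.38, 1.24], [0.06, 2.45], [-1.56, 4.7], [0.09, 2.05], [-2.69, 2.69]. Speed limits (rad/s): [2.57, 2.57, 3.14, 3.14, 3.14, 3.14, 3.14].

### API

Orientations are given as a rotation vector (axis times angle).
In Python, from station import manip gives the robot as it stands.
- The arm moves only by the tool send_rows, never from a script. Its argument "commands" is a list of rows, each a list of 4 numbers: the shift along the tool's x, y, z in mm, then the turn about the tool's y in degrees. A call has 1 to 12 rows; each row shifts and turns the pose as measured when the row begins, along the tool's axes as they then stand; what a row does not reach is not made up. A row lasts 1/12 s, in which the tool goes at most 41.7 mm and 7.16 degrees, less where a joint would pass 70% of its speed; a pose out of reach is approached as far as the arm can. A call is refused whole if a number of a shift passes 41.7 or a number of a turn 7.16, either way. A call with a gripper value outside its range is refused whole. "jaw" is the closure, from 0 (fully open) to 1 (shut), set as the call begins (left out, the last holds). The fingers move at their own pace and stop on an object; the grip force is fixed at half the most. Time passes only in rows, so rows that do not move let the fingers close. It gives the time, the measured TCP pose, the force and the opening at its end, in the units of the state.
- manip.state(): the state, without advancing time (a new reading comes with each control period).
- manip.get_image(name): name is "scene" or "side" or "wrist"; returns a dict with "img" (400x640x3 uint8, red, green, blue), "K" (3x3 intrinsics, pixels), "R" (3x3) and "t" (3): a world point X has camera coordinates R X + t. Camera axes: x right, y down, z forward; pixel columns grow to the right and rows downward; lengths in m; the calibration is good to about 2 mm. A picture is of the moment at which its call begins. There is no depth.
- manip.job_done(): hands the job in, once; it reports no verdict.
The state is a dict: "time_s": time; "joint_positions": joint angles; "qd": joint speeds; "joint_efforts": joint torques, N m; "eef_pos": TCP position; "orientation": TCP orientation; "ft_force": force on the tool from outside, world axes, zero at the start; "ft_torque": the same for the moment, N m; "width": finger opening in m.
Only numpy, scipy, OpenCV 4.12 (cv2) and the standard library are available. Lean on these libraries where they do the work, as an engineer would, in place of code of your own. Each camera call takes 0.05 s, during which the arm holds its last target. There are 200 camera calls.

## Working session

There is one attempt and no reset: what is moved stays moved. The work goes in short steps, Python scripts to look and compute and a tool call to move; the robot and the scene stay as the last step left them, time stands still between calls to the robot, and variables do not carry over. Pictures are saved under pics/ and viewed, about 8 in all and at most 12, crops included, and the job is handed in when it is done.

Besides the shell and the picture viewer there is one more tool, called after "Emit:" as name([rows], argument=value, ...), one row to a line, values as JSON. send_rows: Moves the arm, as the interface text tells. Its arguments: {"type":"object","properties":{"commands":{"type":"array"},"jaw":{"type":"number"}},"required":["commands"]}

```bash
ls; mkdir -p pics
python3 - <<'E'
from station import manip
import cv2,numpy as np
s=manip.state();print(s)
for n in("scene","side"):
    d=manip.get_image(n);cv2.imwrite(f"pics/{n}0.png",d["img"][:,:,::-1]);np.savez(f"{n}0.npz",**d);print(n,d["K"],d["R"],d["t"])
E
```

```text
pics
{'time_s': 0.0, 'joint_positions': array([-1.31391612,  0.32181445, -0.07007564,  1.45167281,  0.02259855,
        1.37079865, -0.05692251]), 'qd': array([-8.88192659e-04,  1.02309028e-03,  9.08785449e-04, -9.23720359e-05,
        1.09460891e-04, -1.01773100e-03, -3.78428643e-04]), 'joint_efforts': array([ 5.20000995e-04, -4.93571520e+01, -3.81838856e-01, -3.14336336e+01,
        1.30603192e-02,  1.08723456e-02, -5.07098875e-06]), 'eef_pos': array([0.1561851 , 0.63040294, 0.23023008]), 'orientation': array([-1.3155993 , -1.02750001,  1.02989973]), 'ft_force': array([ 0.11086555, -0.82483145,  0.13537369]), 'ft_torque': array([-0.01256291, -0.02460892, -0.00994638]), 'width': 0.08530100435783584}
scene [[490.74918254   0.         323.68880734]
 [  0.         490.74918254 205.73868014]
 [  0.           0.           1.        ]] [[-0.87115585  0.49081633 -0.01366783]
 [ 0.35702216  0.61408208 -0.70387383]
 [-0.3370796  -0.61806353 -0.71019351]] [ 0.51255799 -0.19821459  1.55759934]
side [[394.5721963    0.         323.11319486]
 [  0.         394.5721963  200.16820567]
 [  0.           0.           1.        ]] [[-0.89430148  0.44727466  0.01304767]
 [ 0.27015062  0.56293745 -0.78110183]
 [-0.35671208 -0.69501568 -0.62426732]] [ 0.51342953 -0.1377167   1.20029689]
```

View pics/scene0.png

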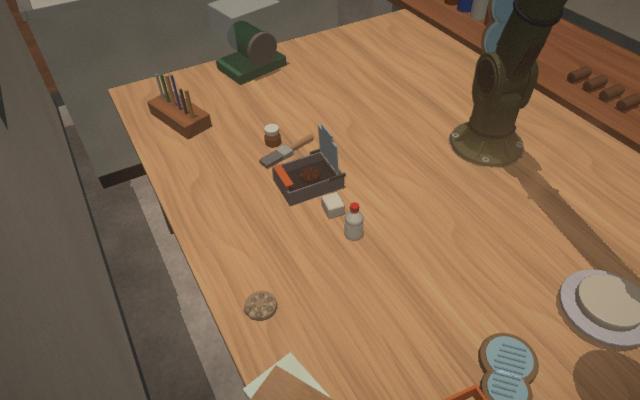

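View pics/side0.png

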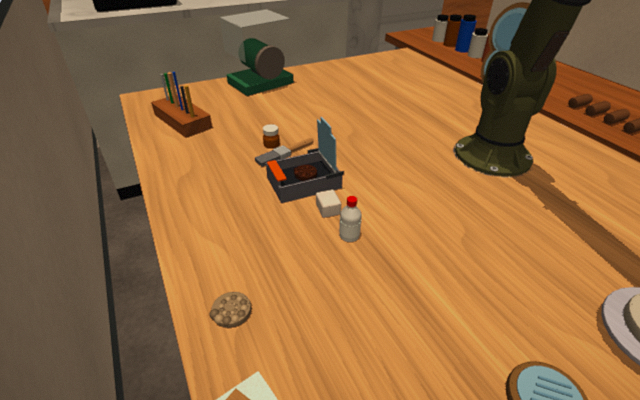

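The box is at about (310,178) in scene and (303,176) in side, with the flap upright and the block and bottle on its near side. I'll zoom in for corners.

Run:
```python
import cv2,numpy as np
a=cv2.imread("pics/scene0.png")[115:245,250:380];b=cv2.imread("pics/side0.png")[110:240,250:380]
f=lambda i:cv2.resize(i,(0,0),fx=6,fy=6,interpolation=cv2.INTER_CUBIC)
def grid(i,x0,y0):
    i=cv2.resize(i,(0,0),fx=4.5,fy=4.5,interpolation=cv2.INTER_CUBIC)
    return i
cv2.imwrite("pics/s1.png",cv2.resize(a[:100,10:110],(600,600),interpolation=cv2.INTER_CUBIC))
```

```text
(no output)
```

View pics/s1.png

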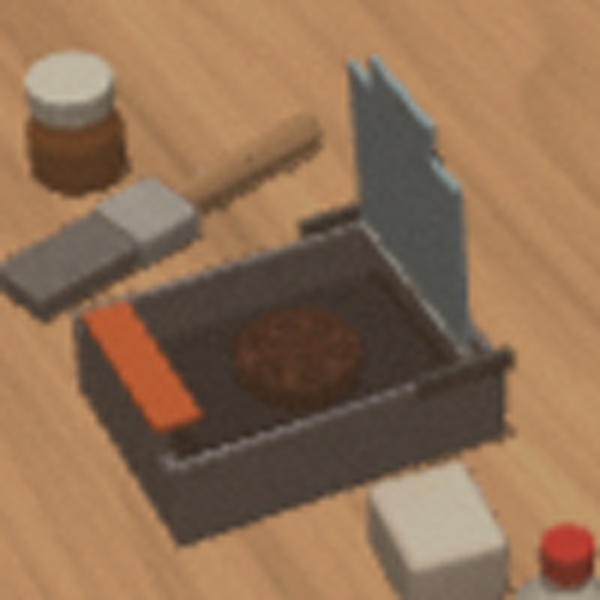

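Scene crop: the near bottom edge runs (182,545) to (505,435), the lip corners are (83,315), (130,303), (202,412), (155,430), and the flap corners are (350,62), (375,58), (435,125), (435,155), (465,190). I'll fit pose, angle and slide from these.

```bash
cat > fit.py <<'E'
import numpy as np
from scipy.optimize import least_squares
d=np.load("scene0.npz");K,R,t=d["K"],d["R"],d["t"]
def fp(a,s,r,y,h=0):  # flap point, h = out of outer face
    c,n=np.cos(a),np.sin(a); return [-.065+s+r*c-h*n,y,.053+r*n+h*c]
def W(P,p):
    c,s=np.cos(p[2]),np.sin(p[2]);P=np.atleast_2d(P)
    return np.c_[p[0]+c*P[:,0]-s*P[:,1],p[1]+s*P[:,0]+c*P[:,1],P[:,2]]
def proj(X,K=K,R=R,t=t):
    q=(K@(R@X.T+t[:,None])).T; return q[:,:2]/q[:,2:]
E
cat > f1.py <<'E'
from fit import *
m=1e-3
B=[((182,545),(92,62,0)),((505,435),(-80,62,0)),((80,390),(92,-62,0)),((78,320),(92,-62,50)),
((83,315),(92,-45,62)),((130,303),(69,-45,62)),((202,412),(69,45,62)),((155,430),(92,45,62))]
F=[((350,62),(.1,-.056)),((377,57),(.119,-.03)),((435,125),(.119,.03)),((435,155),(.1,.03)),((465,190),(.1,.056))]
uv=np.array([b[0] for b in B]+[f[0] for f in F])/6+[260-.4,115-.4]
def pts(p): return np.array([np.array(b[1])*m for b in B]+[fp(p[3],p[4],*f[1]) for f in F])
fun=lambda p:np.r_[((proj(W(pts(p),p))-uv)).ravel(),(p[4]-.002)/.002]
best=min((least_squares(fun,[.4,.4,y,1.6,.002]) for y in np.arange(-3,3,.7)),key=lambda r:r.cost)
print(best.x,np.degrees(best.x[2:4]),best.cost);print(best.fun.reshape(-1)[:-1].reshape(-1,2).round(2).tolist())
E
python3 f1.py
python3 - <<'E'
from station import manip
from scipy.spatial.transform import Rotation as R
s=manip.state();print(R.from_rotvec(s["orientation"]).as_matrix().round(3))
E
```

```text
[ 0.56776476 -0.11743531 -0.05246597  1.52108713  0.00207237] [-3.00607866 87.1518727 ] 2.7852140832399135
[[-0.07, 0.8], [0.44, -0.11], [0.11, 0.09], [-1.06, -1.1], [-0.02, -0.0], [-0.39, -0.42], [0.38, 0.42], [0.5, 0.04], [0.52, -0.58], [-0.31, -0.34], [-0.07, 0.1], [0.25, 0.65], [-0.31, 0.15]]
[[ 0.24  -0.    -0.971]
 [ 0.971 -0.002  0.24 ]
 [-0.002 -1.    -0.   ]]
```

The fit is good, at under 1 px mostly. The box is at (0.568, -0.117) with yaw -3°, the flap at about 1.52 rad and the slide at about 2 mm. Tool y points down. I'll move with shut fingers around to behind the flap, staying high.

Emit:
send_rows([
  [-15, 0, -34, 0],
  [-15, 0, -34, 0],
  [-15, 0, -34, 0],
  [-15, 0, -34, 0],
  [-15, 0, -34, 0],
  [-15, 0, -34, 0],
  [-15, 0, -34, 0],
  [-15, 0, -34, 0],
  [-15, 0, -34, 0],
  [-15, 0, -34, 0],
], jaw=1)

```text
time_s: 0.93
eef_pos: [0.4494, 0.4017, 0.2223]
orientation: [-1.302, -1.035, 1.057]
ft_force: [-0.8, 0.6, 0.2]
width: 0.0001
```

```bash
cat > st.py <<'E'
from station import manip
import numpy as np
from scipy.spatial.transform import Rotation as R
p=[.5678,-.1174,-.0525]
s=manip.state();M=R.from_rotvec(s["orientation"]).as_matrix()
B=R.from_euler("z",p[2]).as_matrix()
b=B.T@(s["eef_pos"]-[p[0],p[1],0])
print("t",round(s["time_s"],2),"box mm",(b*1e3).round(1),"world",s["eef_pos"].round(4),"toolx yaw",np.degrees(np.arctan2(M[1,0],M[0,0])).round(1),"F box",(B.T@s["ft_force"]).round(1),"w",round(s["width"],4),"tooly",M[:,1].round(3),"q",s["joint_positions"].round(2))
E
python3 st.py
```

```text
t 0.93 box mm [-145.5  512.2  222.3] world [0.4494 0.4017 0.2223] toolx yaw 77.5 F box [-0.8  0.5  0.2] w 0.0001 tooly [-0.012 -0.006 -1.   ] q [-0.89  0.23  0.14  1.58 -0.04  1.34  0.61]
```

Emit:
send_rows([
  [-36, 0, -7, -0.8],
  [-36, 0, -7, -0.8],
  [-36, 0, -7, -0.8],
  [-36, 0, -7, -0.8],
  [-36, 0, -6, -0.8],
  [-36, 0, -6, -0.8],
  [-36, 0, -5, -0.8],
  [-36, 0, -5, -0.8],
  [-36, 0, -4, -0.8],
  [-36, 0, -4, -0.8],
  [-36, 0, -4, -0.8],
  [-36, 0, -4, -0.8],
])

```text
time_s: 1.93
eef_pos: [0.4536, -0.0587, 0.219]
orientation: [-1.227, -1.156, 1.189]
ft_force: [-0.2, -0.5, -0.3]
width: -0.0004
```

```bash
python3 st.py
```

```text
t 1.93 box mm [-117.1   52.6  219. ] world [ 0.4536 -0.0587  0.219 ] toolx yaw 87.2 F box [-0.2 -0.5 -0.3] w -0.0004 tooly [-0.017 -0.01  -1.   ] q [-0.49 -0.1   0.52  1.93  0.06  1.32  1.54]
```

Emit:
send_rows([
  [-26, 0, 0, 0],
  [-26, 0, 0, 0],
  [0, 20, 0, 0],
  [0, 20, 0, 0],
  [0, 20, 0, 0],
  [0, 20, 0, 0],
  [0, 14, 0, 0],
  [0, 0, 0, 0],
])

```text
time_s: 2.6
eef_pos: [0.4464, -0.1276, 0.1226]
orientation: [-1.24, -1.143, 1.173]
ft_force: [0.3, 0.6, -0.2]
width: 0.0003
```

```bash
python3 st.py
python3 - <<'E'
from station import manip
import cv2,numpy as np
d=manip.get_image("scene");im=d["img"][:,:,::-1]
cv2.imwrite("pics/b1.png",cv2.resize(im[90:220,250:390],(700,650)[:2],interpolation=cv2.INTER_CUBIC)[:600])
E
```

```text
t 2.6 box mm [-120.7  -16.5  122.6] world [ 0.4464 -0.1276  0.1226] toolx yaw 86.1 F box [ 0.3  0.6 -0.2] w 0.0003 tooly [-0.014 -0.011 -1.   ] q [-0.41  0.01  0.63  2.04  0.01  1.11  1.71]
```

View pics/b1.png

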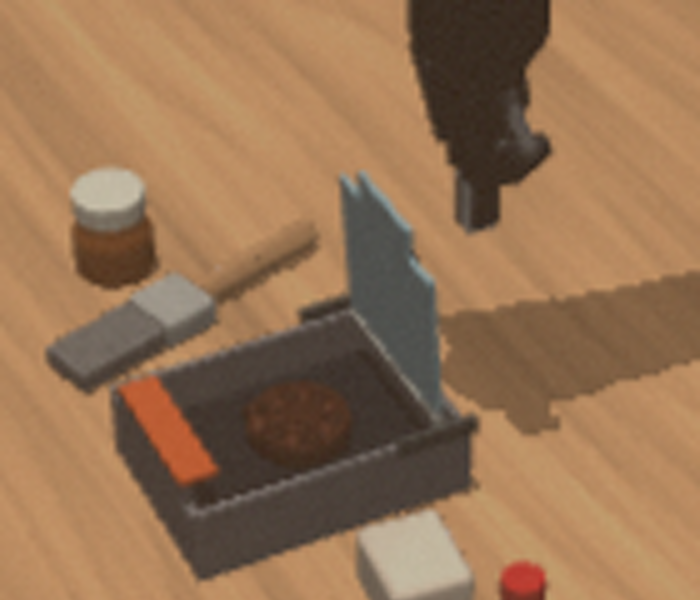

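The closed fingers are at about (475,220), clear behind the flap. Next I'll centre in y, approach slowly and start the arc.

Emit:
send_rows([
  [16, 0, -10, 1],
  [0, 1, -10, 0],
  [0, 1, -8, 0],
  [0, 1, -6, 0],
  [0, 1, -6, 0],
  [0, 0, -5, 0],
  [0, 0, -5, 0],
  [0, 0, -5, 0],
  [0, 1, -5, 0],
  [0, 1, -5, 0],
  [0, 1, -5, 0],
  [0, 0, 0, 0],
])

```text
time_s: 3.65
eef_pos: [0.5235, -0.1178, 0.1191]
orientation: [-1.249, -1.132, 1.157]
ft_force: [-0.2, -0.1, -0.0]
width: -0.0002
```

```bash
python3 st.py
```

```text
t 3.65 box mm [-44.2  -2.7 119.1] world [ 0.5235 -0.1178  0.1191] toolx yaw 85.0 F box [-0.2 -0.2 -0. ] w -0.0002 tooly [-0.011 -0.01  -1.   ] q [-0.4   0.19  0.62  1.88 -0.11  1.11  1.75]
```

Emit:
send_rows([
  [1, 5, -4, -1],
  [1, 5, -4, -1],
  [0, 5, -4, 0],
  [0, 5, -4, 0],
  [0, 5, -3, 0],
  [0, 5, -3, 0],
  [0, 0, 0, 0],
])

```text
time_s: 4.23
eef_pos: [0.5495, -0.1182, 0.0867]
orientation: [-1.235, -1.163, 1.184]
ft_force: [0.0, 0.4, 0.9]
width: -0.0003
```

```bash
python3 st.py
python3 - <<'E'
from station import manip
import cv2,numpy as np
d=manip.get_image("scene");im=d["img"][:,:,::-1]
cv2.imwrite("pics/b2.png",cv2.resize(im[110:220,250:370],(600,550)[:2],interpolation=cv2.INTER_CUBIC))
E
```

```text
t 4.23 box mm [-18.3  -1.8  86.7] world [ 0.5495 -0.1182  0.0867] toolx yaw 87.2 F box [-0.   0.4  0.9] w -0.0003 tooly [-0.007 -0.011 -1.   ] q [-0.37  0.29  0.6   1.86 -0.17  1.06  1.83]
```

View pics/b2.png

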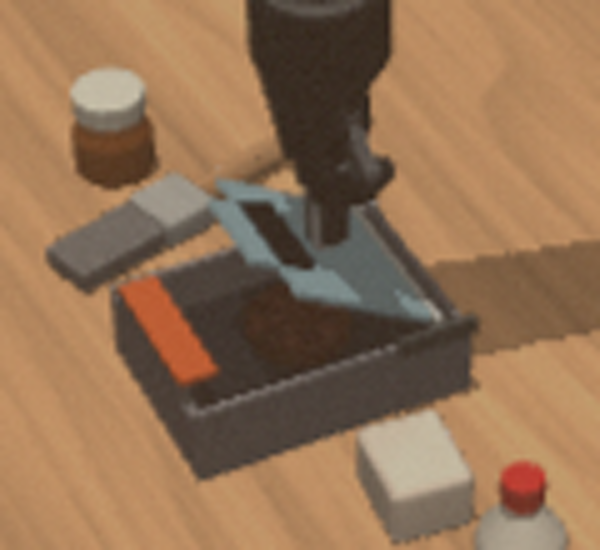

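The flap is folding (about 0.5 rad), with the fingertips at about (330,235) behind the ledge at (280,235). I'll carry on down.

Emit:
send_rows([
  [0, 4, -2, 0],
  [0, 4, -2, 0],
  [0, 4, -1, 0],
  [0, 4, -1, 0],
  [0, 4, 0, 0],
  [0, 3, 0, 0],
  [0, 2, 0, 0],
  [0, 0, 0, 0],
])

```text
time_s: 4.95
eef_pos: [0.5579, -0.1189, 0.0608]
orientation: [-1.239, -1.166, 1.181]
ft_force: [1.7, -0.1, 2.1]
width: 0.0002
```

```bash
python3 st.py
```

```text
t 4.95 box mm [-9.9 -2.  60.8] world [ 0.5579 -0.1189  0.0608] toolx yaw 87.2 F box [ 1.7 -0.   2.1] w 0.0002 tooly [-0.002 -0.011 -1.   ] q [-0.35  0.34  0.59  1.86 -0.21  1.01  1.85]
```

Emit:
send_rows([
  [0, 2, 0, 0],
  [0, 2, 0, 0],
  [0, 2, 0, 0],
  [0, 2, 0, 0],
  [0, 2, 0, 0],
])

```text
time_s: 5.37
eef_pos: [0.559, -0.119, 0.0536]
orientation: [-1.239, -1.169, 1.179]
ft_force: [-3.5, 1.8, 20.1]
width: 0.0002
```

```bash
python3 st.py
```

```text
t 5.37 box mm [-8.7 -2.1 53.6] world [ 0.559  -0.119   0.0536] toolx yaw 87.2 F box [-3.6  1.6 20.1] w 0.0002 tooly [-0.    -0.009 -1.   ] q [-0.34  0.35  0.59  1.86 -0.22  1.    1.86]
```

Emit:
send_rows([
  [0, 0, 0, 0],
  [0, 0, 0, 0],
])

```text
time_s: 5.53
eef_pos: [0.559, -0.119, 0.0553]
orientation: [-1.238, -1.169, 1.178]
ft_force: [1.4, 0.2, -0.2]
width: -0.0003
```

```bash
python3 st.py
python3 - <<'E'
from station import manip
import cv2,numpy as np
d=manip.get_image("scene");im=d["img"][:,:,::-1]
cv2.imwrite("pics/b3.png",cv2.resize(im[125:215,260:360],(800,720),interpolation=cv2.INTER_CUBIC)[60:660])
E
```

```text
t 5.53 box mm [-8.7 -2.1 55.3] world [ 0.559  -0.119   0.0553] toolx yaw 87.2 F box [ 1.4  0.2 -0.2] w -0.0003 tooly [-0.    -0.008 -1.   ] q [-0.34  0.34  0.59  1.86 -0.22  1.    1.86]
```

View pics/b3.png

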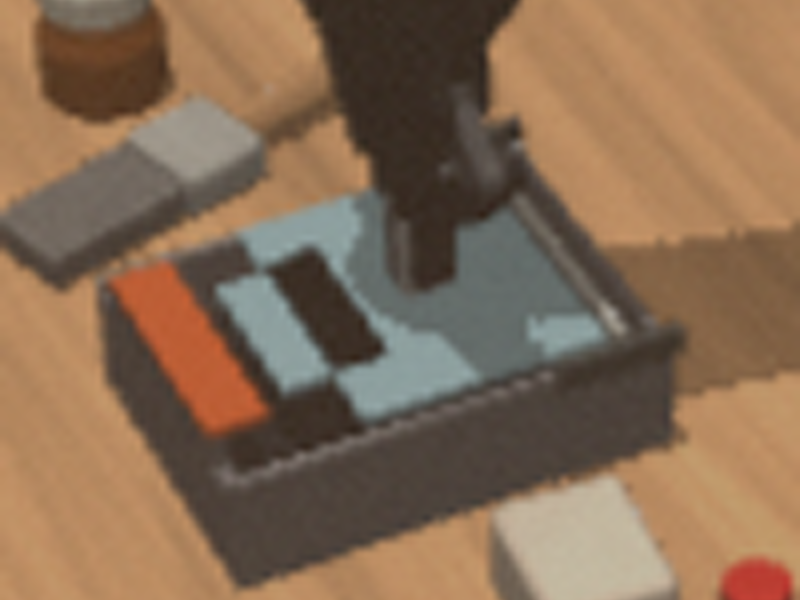

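It's flat: the tongue edge at about (275,385) is clear of the lip, and the fingertip is on the panel behind the ledge. Now I'll push forward with light downward pressure.

Emit:
send_rows([
  [0, 0.8, 0, 0],
  [0, 0.8, -2, 0],
  [0, 0.8, -2, 0],
  [0, 0.8, -2, 0],
  [0, 0.8, -2, 0],
  [0, 0.8, -2, 0],
])

```text
time_s: 6.08
eef_pos: [0.5659, -0.1194, 0.0542]
orientation: [-1.229, -1.165, 1.179]
ft_force: [-3.7, 0.9, 11.7]
width: -0.0001
```

```bash
python3 st.py
```

```text
t 6.08 box mm [-1.8 -2.1 54.2] world [ 0.5659 -0.1194  0.0542] toolx yaw 87.1 F box [-3.7  0.7 11.7] w -0.0001 tooly [-0.008 -0.003 -1.   ] q [-0.33  0.37  0.58  1.84 -0.23  1.01  1.86]
```

Emit:
send_rows([
  [0, 0.5, -2, 0],
  [0, 0.5, -2, 0],
  [0, 0.5, -2, 0],
  [0, 0.5, -2, 0],
  [0, 0.5, -2, 0],
  [0, 0.5, -2, 0],
])

```text
time_s: 6.58
eef_pos: [0.5725, -0.1198, 0.0542]
orientation: [-1.216, -1.157, 1.181]
ft_force: [-4.1, 1.9, 10.4]
width: -0.0002
```

```bash
python3 st.py
```

```text
t 6.58 box mm [ 4.8 -2.1 54.2] world [ 0.5725 -0.1198  0.0542] toolx yaw 87.1 F box [-4.2  1.7 10.4] w -0.0002 tooly [-0.021  0.002 -1.   ] q [-0.32  0.39  0.58  1.81 -0.24  1.04  1.87]
```

Emit:
send_rows([
  [0, 0.2, -2.5, 0],
  [0, 0.2, -2.5, 0],
  [0, 0.3, -2.5, 0],
  [0, 0.3, -2.5, 0],
  [0, 0.3, -2.5, 0],
  [0, 0.3, -2.5, 0],
])

```text
time_s: 7.08
eef_pos: [0.5807, -0.1203, 0.0543]
orientation: [-1.2, -1.146, 1.184]
ft_force: [-3.1, 1.3, 9.1]
width: 0.0001
```

```bash
python3 st.py
```

```text
t 7.08 box mm [13.  -2.2 54.3] world [ 0.5807 -0.1203  0.0543] toolx yaw 87.0 F box [-3.1  1.2  9.1] w 0.0001 tooly [-0.038  0.008 -0.999] q [-0.31  0.42  0.57  1.77 -0.25  1.07  1.88]
```

Emit:
send_rows([
  [0, 0, -2.5, 0],
  [0, 0.2, -2.5, 0],
  [0, 0.2, -2.5, 0],
  [0, 0.2, -2.5, 0],
  [0, 0.2, -2.5, 0],
  [0, 0.2, -2.5, 0],
])

```text
time_s: 7.58
eef_pos: [0.5819, -0.1204, 0.0542]
orientation: [-1.172, -1.125, 1.192]
ft_force: [-6.5, 1.9, 12.2]
width: 0.0001
```

```bash
python3 st.py
python3 - <<'E'
from station import manip
import cv2,numpy as np
d=manip.get_image("scene");im=d["img"][:,:,::-1]
cv2.imwrite("pics/b4.png",cv2.resize(im[125:215,260:360],(800,720),interpolation=cv2.INTER_CUBIC)[60:660])
E
```

```text
t 7.58 box mm [14.3 -2.3 54.2] world [ 0.5819 -0.1204  0.0542] toolx yaw 86.9 F box [-6.6  1.6 12.2] w 0.0001 tooly [-0.07   0.016 -0.997] q [-0.3   0.45  0.57  1.74 -0.26  1.11  1.88]
```

View pics/b4.png

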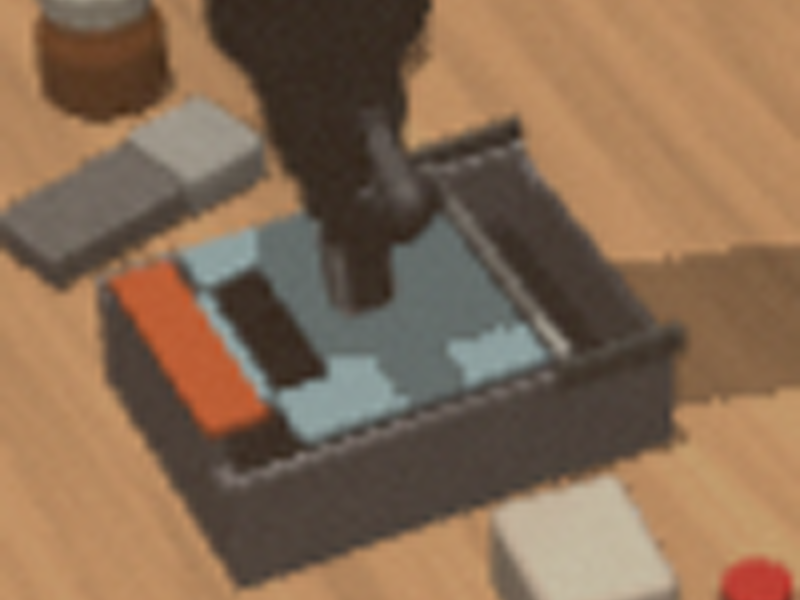

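The flap is flat and has slid forward, dragged by fingertip friction. The fingers at (355,300) are still about 10 mm behind the ledge at (285,330), and the tongue is reaching the lip at (250,350). I'll lighten the pressure so the finger runs up to the ledge and pushes there.

Emit:
send_rows([
  [0, -0.3, 0, 0],
  [0, -0.3, -2, 0],
  [0, -0.3, -2, 0],
  [0, -0.3, -2, 0],
])

```text
time_s: 7.97
eef_pos: [0.5838, -0.1206, 0.0548]
orientation: [-1.163, -1.118, 1.194]
ft_force: [-4.9, 0.6, 7.0]
width: 0.0002
```

```bash
python3 st.py
```

```text
t 7.97 box mm [16.1 -2.4 54.8] world [ 0.5838 -0.1206  0.0548] toolx yaw 86.9 F box [-5.   0.3  7. ] w 0.0002 tooly [-0.08   0.019 -0.997] q [-0.29  0.46  0.57  1.72 -0.27  1.12  1.88]
```

Emit:
send_rows([
  [0, -0.6, -2, 0],
  [0, -0.5, -3, 0],
  [0, -0.4, -3, 0],
  [0, -0.3, -3, 0],
])

```text
time_s: 8.3
eef_pos: [0.5863, -0.1211, 0.0545]
orientation: [-1.146, -1.104, 1.2]
ft_force: [-7.9, 1.3, 10.3]
width: -0.0003
```

```bash
python3 st.py
```

```text
t 8.3 box mm [18.6 -2.7 54.5] world [ 0.5863 -0.1211  0.0545] toolx yaw 86.8 F box [-7.9  0.9 10.3] w -0.0003 tooly [-0.1    0.023 -0.995] q [-0.28  0.48  0.57  1.7  -0.27  1.15  1.88]
```

Run:
```python
from fit import *
p=[.5678,-.1174,-.0525]
uv=np.array([(258,268),(325,375)])/8+[260-.45,125+7.5-.45]
for s in (.010,.015,.018,.02,.022,.026):
    X=W([fp(0,s,.079,-.03,.007),fp(0,s,.079,.03,.007)],p); print(s,(proj(X)-uv).round(2).tolist())
```

```text
0.01 [[5.62, -1.99], [6.07, -2.95]]
0.015 [[4.03, -1.47], [4.44, -2.4]]
0.018 [[3.07, -1.15], [3.47, -2.07]]
0.02 [[2.44, -0.95], [2.81, -1.85]]
0.022 [[1.8, -0.74], [2.16, -1.63]]
0.026 [[0.52, -0.32], [0.85, -1.19]]
```

The slide measures about 26 mm, full travel, so the tongue should be under the lip. I'll unload, move up to the ledge itself and give it a confirming push.

Emit:
send_rows([
  [0, -2, 1, 0],
  [0, -1.5, 0, 0],
  [2, -0.5, -3, 0],
  [0, -0.4, -4, 0],
  [0, -0.3, -2, 0],
  [0, -0.2, -2, 0],
  [0, -0.2, -1.5, 0],
])

```text
time_s: 8.88
eef_pos: [0.5976, -0.1199, 0.0555]
orientation: [-1.143, -1.099, 1.203]
ft_force: [-2.3, 0.4, 3.9]
width: -0.0001
```

```bash
python3 st.py
```

```text
t 8.88 box mm [29.9 -1.  55.5] world [ 0.5976 -0.1199  0.0555] toolx yaw 86.7 F box [-2.3  0.3  3.9] w -0.0001 tooly [-0.106  0.022 -0.994] q [-0.28  0.5   0.56  1.66 -0.28  1.17  1.88]
```

Emit:
send_rows([
  [0, 0, -1.5, 0],
  [0, 0, -1.5, 0],
  [0, 0, -1.5, 0],
  [0, 0, -1.5, 0],
])

```text
time_s: 9.22
eef_pos: [0.5987, -0.1201, 0.0548]
orientation: [-1.132, -1.09, 1.207]
ft_force: [-6.2, 1.6, 6.9]
width: -0.0
```

```bash
python3 st.py
python3 - <<'E'
from station import manip
import cv2,numpy as np
d=manip.get_image("scene");im=d["img"][:,:,::-1]
cv2.imwrite("pics/b5.png",cv2.resize(im[125:215,260:360],(800,720),interpolation=cv2.INTER_CUBIC)[60:660])
E
```

```text
t 9.22 box mm [31.  -1.1 54.8] world [ 0.5987 -0.1201  0.0548] toolx yaw 86.7 F box [-6.3  1.2  6.9] w -0.0 tooly [-0.119  0.024 -0.993] q [-0.27  0.51  0.56  1.65 -0.28  1.19  1.88]
```

View pics/b5.png

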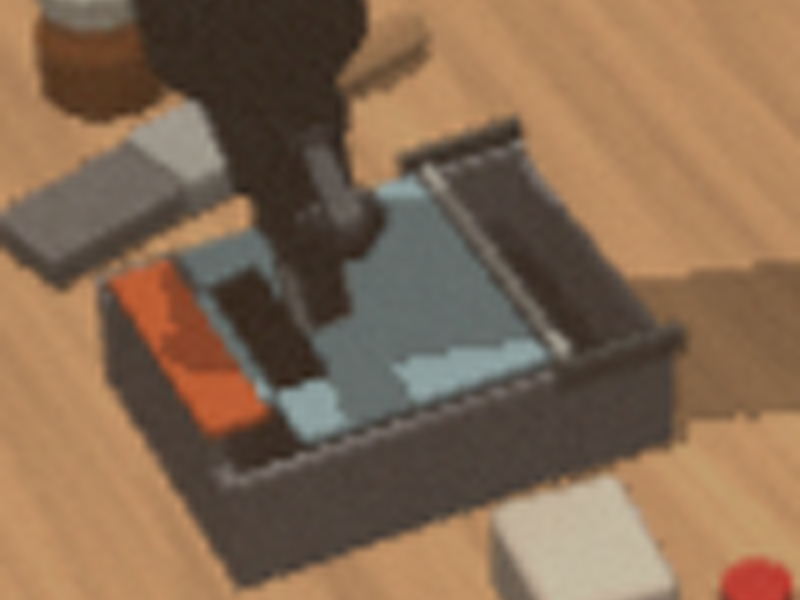

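The flap is still tucked: its tongue disappears under the lip at (240,370), and the fingertip at (310,320) is just behind the ledge. One firmer push on the ledge with less down-pressure.

Emit:
send_rows([
  [0, -1, -1, 0],
  [0, -0.8, -2, 0],
  [0, -0.4, -2, 0],
  [0, -0.4, -2, 0],
  [0, -0.4, -2, 0],
])

```text
time_s: 9.68
eef_pos: [0.5988, -0.1201, 0.0551]
orientation: [-1.113, -1.074, 1.212]
ft_force: [-7.2, 0.8, 6.0]
width: 0.0
```

```bash
python3 st.py
```

```text
t 9.68 box mm [31.1 -1.  55.1] world [ 0.5988 -0.1201  0.0551] toolx yaw 86.6 F box [-7.2  0.4  6. ] w 0.0 tooly [-0.141  0.029 -0.99 ] q [-0.27  0.53  0.56  1.63 -0.28  1.22  1.88]
```

It's against the ledge: x is stopped at 31 mm and forward force exceeds down force. Releasing upward.

Emit:
send_rows([
  [0, -3, 0.8, 0],
  [0, -8, 1.5, 0],
  [0, -20, 4, 0],
  [0, -30, 6, 0],
  [0, -30, 10, 0],
  [0, -30, 10, 0],
  [0, 0, 0, 0],
  [0, 0, 0, 0],
  [0, 0, 0, 0],
  [0, 0, 0, 0],
])

```text
time_s: 10.52
eef_pos: [0.5886, -0.1218, 0.1867]
orientation: [-1.125, -1.084, 1.208]
ft_force: [0.5, -0.6, 0.4]
width: -0.0002
```

```bash
python3 st.py
python3 - <<'E'
from station import manip
import cv2,numpy as np
for n in("scene","side"):
    d=manip.get_image(n);im=d["img"][:,:,::-1];cv2.imwrite(f"pics/{n}_e.png",im)
a=cv2.imread("pics/scene_e.png");b=cv2.imread("pics/side_e.png")
cv2.imwrite("pics/b6.png",np.hstack([cv2.resize(a[120:240,260:360],(400,480),interpolation=cv2.INTER_CUBIC),cv2.resize(b[120:240,250:350],(400,480),interpolation=cv2.INTER_CUBIC)]))
E
```

```text
t 10.52 box mm [ 21.   -3.3 186.7] world [ 0.5886 -0.1218  0.1867] toolx yaw 86.6 F box [ 0.5 -0.5  0.4] w -0.0002 tooly [-0.127  0.027 -0.992] q [-0.3   0.38  0.6   1.54 -0.21  1.42  1.84]
```

View pics/b6.png

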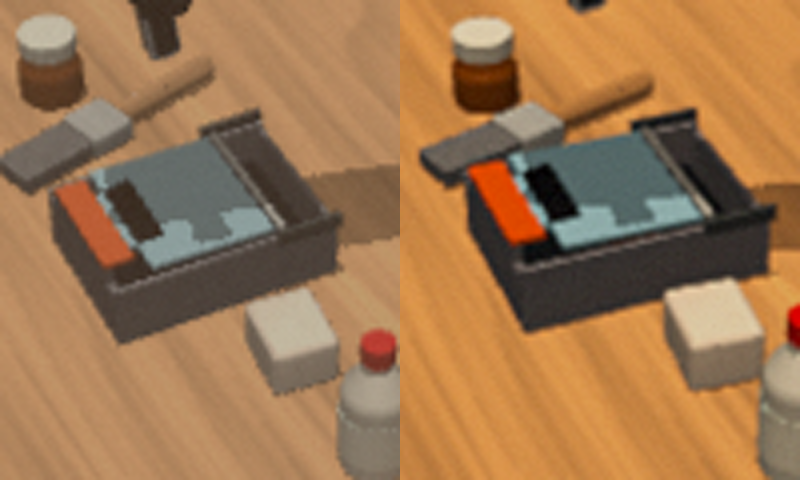

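The gripper is clear. Both views show the flap lying flat, with the tongue under the orange lip (scene crop about (105,220)) and the jar, brush, block and bottle where they were. Handing in.

```bash
python3 -c "
from station import manip
print(manip.job_done())"
```

```text
the job is handed in; nothing more can be done
None
```

The box is shut: the flap lies flat with its front tongue under the orange lip, and it stayed there when I let go. I handed the job in at about 10.6 s.

- **Folding:** I pushed the flap over with the shut fingertips from the outer side. The picture before sliding showed it flat with the tongue still clear of the lip.
- **Sliding:** Most of the slide came from the pressed fingertip dragging the flap by friction, not from the ledge as asked. I then moved up to the black ledge and pushed there with about 7 N, but the flap was already at its stop.
- **Final checks:** In the pictures during and after the push, the tongue disappears under the lip. From the ledge's position in a picture taken before the ledge push, the slide measured about 26 mm, which is full travel and about 11 mm under the lip. After release the tool force read near zero.
- **Forces:** The highest force I read was about 20 N, for a moment while pressing the flap flat. I read it only at the end of each move.
- **Other things:** The jar, brush, plaster block and bottle look unmoved in both views. The fossil is hidden under the flap now; the fingers stayed above the flap throughout.
- **Off plan:** The tool tilted about 8° from friction while pushing. I saw no effect from it.

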